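# Lock an easel foot onto its base board with the cam

## Task

Fit the wooden easel foot to the base board: back the cam lock off fully to its open stop, slide the foot's headed stud straight into the hole in the board's front edge until the foot meets the cork, then turn the cam clockwise until it draws the foot firmly tight (hand-tight, about 15 N of pull) and let go. Never overtighten or force the cam against the stud (30 N is too much), and leave the cups, tube, tub and bottles standing about where they are.

Things in the scene. Friction and masses are not known exactly. Their poses are not given: they have to be found in the camera images.
- board: Fixed plywood base board, 130 x 150 mm, 36 mm thick, flat on the table. Origin: on its underside, on the cam's vertical axis. x points away from its front edge into the board (the way the stud goes in), y to the left along that edge, z up. The front edge lies at x = -46 mm.
- cam_bar (a point): Centre of the aluminium grip bar on the cam, on the cam's vertical axis, 50 mm above the table. The bar is 50 mm long, 14 mm wide and reaches from 35 to 64 mm up. Its x axis lies along the bar; the -x end, with a dark mark at its foot, shows where the cam's mouth is. The cam itself is a 64 mm disc flush with the board's top.
- cam (a joint): Cam angle, rad, growing clockwise from above. 0: open stop, bar square to the front edge, mark toward it (the head enters only under 0.08). Starts at 0.5 to 0.9; stays where left; 0.15 N m friction. From 0.4 on the slot holds the head and draws it in 8 mm a rad. It grips between 0.65 and 1.25, as the cork has it; from there pull climbs 7 to 13 N per 0.1 rad and the torque to turn about 0.015 N m per N. End stop 1.7.
- foot_center (a point): Centre of the loose light-wood easel foot (about 0.25 kg; block 100 long x 46 wide x 36 mm high, lying on the table), half-way up (18 mm). Its x axis points along the block to the end with the stud, z up. Grip it across its 46 mm width.
- stud_head (a point): Centre of the 17 mm ball head of the steel stud, 35 mm beyond the foot's end face, 85 mm from the foot's centre along its x axis, 19 mm up. The stud is 7 mm thick; next to the block is a collar 18 mm thick, 17 mm long, with 1.5 mm play either side in the board's hole. With the foot against the cork the head lies 14 to 20 mm before the cam's axis.
- foot: The same foot: origin on its underside below its centre, axes as foot_center.
- ochre_cup: Bystander: lidded cup, 71 mm wide, 55 mm high; origin under its centre.
- red_cup: Bystander: lidded cup, 71 mm wide, 55 mm high; origin under its centre.
- paint_tube: Bystander: paint tube lying down, 34 x 136 x 28 mm; origin under its centre.
- white_bottle: Bystander: bottle, 54 mm wide, 135 mm high; origin under its centre.
- stick_tub: Bystander: open tub of sticks, 111 mm wide, 106 mm high; origin under its centre.
- slate_bottle: Bystander: squeeze bottle, 58 mm wide, 174 mm high; origin under its centre.
- hole_mouth (a point): Centre of the hole in the board's front edge, 19 mm above the table, 46 mm before the cam's axis; axes as the board. The hole is 21 mm wide, 22 mm high and leads straight to the cam. Left and right of it (14 to 40 mm off) the edge has a cork facing, which stands 6 mm proud, give or take 2.3 mm: it differs each time and is not measured.
Things that resemble listed ones, but are neither listed nor needed, are in the scene too. Of the things that look like the foot, take the one that is farthest to the robot's left at the start.

How it is judged:
By the outcome, as a careful person would: the job done as asked, in the order asked, and still so for the second after the job is handed in, with the robot touching nothing.
It also fails if it takes over 72 s, if anything falls off the work surface, if the arm or the gripper's body presses on something with over 40 N, if the wrist force passes 120 N, or if a joint passes its speed limit or range.

## Robot

A 6-joint arm with a two-finger parallel gripper is mounted at the origin on a cart in front of the work surface, level with it; the furniture and walls round the work are solid. World frame = base frame: x ahead of the robot, y to its left, z up, the work surface at z = 0. Lengths are in m, angles in rad, forces in N, time in s.
With the tool pointing down it reaches from about 0.35 to 0.975 m from the base axis. Payload 7.1 kg.
Tool frame: the origin (TCP) lies on the centre line of the jaws, within the pads' length; the fingertips stand bot.tip_reach ahead of it and the grasp point (between the pads) lies 2 mm behind it (bot.tip_reach is the distance from the TCP to the fingertips, in m); y points along the fingers, z is the direction in which the jaws open and shut, and the axes are right-handed (so a half turn about y gives the same grasp; the last joint's range is limited). The gripper opens to 88 mm and grips with 3 to 60 N. Pads are 20 mm wide; open, the fingers measure 115 mm over their backs; the gripper's body (75 mm by 178 mm) begins 61 mm behind the grasp point.
Start: joints at [1.325, 0.423, 1.63, -0, 1.089, -0.019], TCP at [0.141, 0.609, 0.24] pointing down, gripper open.
Joint ranges: [-3, 3], [-0.9, 2.11], [0.09, 2.58], [-1.31, 4.45], [0.11, 2.69], [-2.54, 2.54]. Speed limits (rad/s): [2.39, 2.39, 3.01, 3.14, 3.14, 3.14].

## Interface

Orientations are given as a rotation vector (axis times angle).
In Python, from station import sensors, viewer, bot gives the robot as it stands.
- The arm moves only by the tool servo_tool, never from a script. Its argument "series" is a list of rows, each an object of numbers: "fingers": the finger opening in mm, from 0 to 87.8; "dx", "dy", "dz": the shift along the tool's x, y, z in mm; "ax", "ay", "az": the turn, a rotation vector about the tool's x, y, z in rad. A call has 1 to 12 rows; each row shifts and turns the commanded pose from where the row before left it, along the tool's axes as they then stand; what a row does not reach is not made up. A row lasts 1/8 s, in which the tool goes at most 62.5 mm and 10.7 degrees, less where a joint would pass 70% of its speed; a pose out of reach is approached as far as the arm can. A call with a gripper value outside its range is refused whole. The fingers move at their own pace and stop on an object; "force" is the grip in N (left out, the last holds). Time passes only in rows, so rows that do not move let the fingers close. It gives the time, the measured TCP pose, the force and the opening at its end, in the units of the state.
- sensors.read_state(): the state, without advancing time (a new reading comes with each control period).
- viewer.read_camera(name): name is "scene" or "top"; returns (picture, depth): 384x512x3 uint8, blue, green, red; 384x512 float32, m along the optical axis (not along the pixel's ray), 0 where there is no reading.
- viewer.calibration(name): a dict with "intrinsics" (3x3 intrinsics, pixels), "R" (3x3) and "t" (3): a world point X has camera coordinates R X + t. Camera axes: x right, y down, z forward; pixel columns grow to the right and rows downward; lengths in m; the calibration is good to about 2 mm. A picture is of the moment at which its call begins. calibration takes no time and is no camera call.
- bot.finish_job(): hands the job in, once; it reports no verdict.
The state is a dict: "t": time; "qpos": joint angles; "joint_velocities": joint speeds; "joint_efforts": joint torques, N m; "tool_pos": TCP position; "orientation": TCP orientation; "force": force on the tool from outside, world axes, zero at the start; "wrist_torque": the same for the moment, N m; "width": finger opening in m.
Only numpy, scipy, OpenCV 4.12 (cv2) and the standard library are available. Lean on these libraries where they do the work, as an engineer would, in place of code of your own. Each camera call takes 0.05 s, during which the arm holds its last target.

## Working session

There is one attempt and no reset: what is moved stays moved. The work goes in short steps, Python scripts to look and compute and a tool call to move; the robot and the scene stay as the last step left them, time stands still between calls to the robot, and variables do not carry over. Pictures are saved under pics/ and viewed, and the job is handed in when it is done.

Besides the shell and the picture viewer there is one more tool, called as name([rows], argument=value, ...), one row to a line, values as JSON. servo_tool: Moves the arm, as the interface text tells. Its arguments: {"type":"object","properties":{"series":{"type":"array","items":{"type":"object","properties":{"fingers":{"type":"number"},"dx":{"type":"number"},"dy":{"type":"number"},"dz":{"type":"number"},"ax":{"type":"number"},"ay":{"type":"number"},"az":{"type":"number"}}}},"force":{"type":"number"}},"required":["series"]}

```bash
mkdir -p pics; ls; python3 - <<'E'
from station import sensors, viewer, bot
import cv2, numpy as np
print(sensors.read_state()); print(bot.tip_reach)
for n in ("scene","top"):
    p,d=viewer.read_camera(n); cv2.imwrite(f"pics/{n}0.png",p); np.save(f"pics/{n}0.npy",d)
    c=viewer.calibration(n); print(n,c, -c["R"].T@c["t"])
E
```

```text
pics
{'t': 0.0, 'qpos': array([ 1.32500402e+00,  4.23851545e-01,  1.63067607e+00,  2.55955568e-05,
        1.08863043e+00, -1.89779486e-02]), 'joint_velocities': array([-7.28932435e-05,  1.20150036e-03, -4.70730095e-04,  6.18743161e-04,
        9.69885395e-04, -5.67353539e-04]), 'joint_efforts': array([ 1.20766625e-03, -5.44623685e+01, -2.73671722e+01,  6.44246070e-02,
        2.26388482e-02, -1.23267059e-04]), 'tool_pos': array([0.14037151, 0.60848382, 0.23890048]), 'orientation': array([-1.56500052,  0.178298  , -0.17793742]), 'force': array([0.44086867, 0.6210067 , 0.40327875]), 'wrist_torque': array([ 0.00090466,  0.01131594, -0.01278257]), 'width': 0.08776727316468132}
0.017
scene {'intrinsics': array([[498.40097594,   0.        , 251.81768366],
       [  0.        , 498.40097594, 205.10362352],
       [  0.        ,   0.        ,   1.        ]]), 'R': array([[ 0.85793152, -0.51336373,  0.02027773],
       [-0.18599328, -0.34713882, -0.91918504],
       [ 0.47891545,  0.7848263 , -0.39330354]]), 't': array([-0.54488977,  0.15222906,  1.44984014])} [-0.19855916 -1.3647547   0.72120306]
top {'intrinsics': array([[354.97669446,   0.        , 255.56751053],
       [  0.        , 354.97669446, 189.25959309],
       [  0.        ,   0.        ,   1.        ]]), 'R': array([[-0.02022897, -0.99977998,  0.00554818],
       [-0.99497411,  0.01958679, -0.09819814],
       [ 0.09806786, -0.00750674, -0.99515142]]), 't': array([-0.08267621,  0.56755859,  1.02565492])} [ 0.46244986 -0.08607535  1.07687385]
```

View pics/scene0.png

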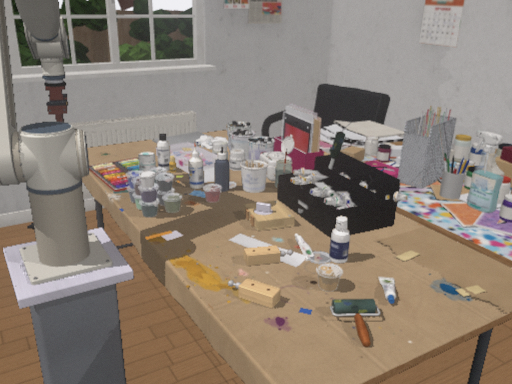

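View pics/top0.png

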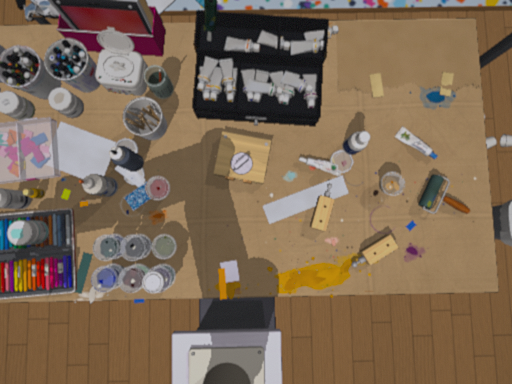

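```bash
cat > h.py <<'E'
import cv2, numpy as np
from station import sensors, viewer, bot
def proj(n,X):
    c=viewer.calibration(n); p=c["R"]@np.asarray(X,float)+c["t"]; q=c["intrinsics"]@p; return q[:2]/q[2], p[2]
def ray(n,u,v,z):
    c=viewer.calibration(n); d=c["R"].T@np.linalg.inv(c["intrinsics"])@np.array([u,v,1.]); o=-c["R"].T@c["t"]
    return o+d*(z-o[2])/d[2]
def cloud(n,d):
    c=viewer.calibration(n); K=c["intrinsics"]; v,u=np.mgrid[:d.shape[0],:d.shape[1]]
    P=np.stack([(u-K[0,2])/K[0,0]*d,(v-K[1,2])/K[1,1]*d,d],-1)
    return (P-c["t"])@c["R"]
E
python3 - <<'E'
from h import *
for X in ([0,0,0],[.14,.61,.24],[.14,.61,0]): print(proj("top",X),proj("scene",X))
for n,(a,b,c,d) in {"top":(200,120,400,280),"scene":(220,180,420,340)}.items():
    p=cv2.imread(f"pics/{n}0.png")[b:d,a:c]; cv2.imwrite(f"pics/{n}0c.png",cv2.resize(p,None,fx=3.7,fy=3.7,interpolation=cv2.INTER_CUBIC))
P=cloud("top",np.load("pics/top0.npy"))
for u,v in ((322,210),(378,248),(243,135),(243,160),(258,150),(240,250)): print(u,v,P[v,u].round(4))
E
```

```text
(array([226.95347256, 385.6902505 ]), np.float64(1.0256549222247209)) (array([ 64.50490163, 257.43429614]), np.float64(1.4498401439560624))
(array([-53.95323649, 375.06886274]), np.float64(0.7959689697986361)) (array([ 59.64825935, 124.84283856]), np.float64(1.9012394994875401))
(array([ 17.02835578, 340.26804213]), np.float64(1.0348053099914978)) (array([ 67.52239217, 183.73419572]), np.float64(1.9956323486865837))
322 210 [ 0.5003 -0.2886  0.0302]
378 248 [ 0.3865 -0.4468  0.0338]
243 135 [ 0.7383 -0.0587 -0.001 ]
243 160 [ 0.6479 -0.0591  0.064 ]
258 150 [ 0.683  -0.1036  0.033 ]
240 250 [ 3.866e-01 -4.380e-02 -2.000e-04]
```

View pics/top0c.png

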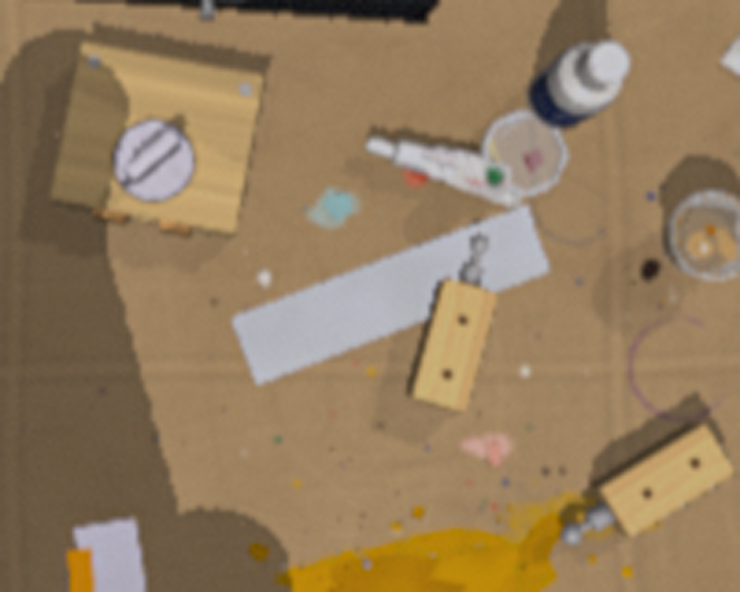

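View pics/scene0c.png

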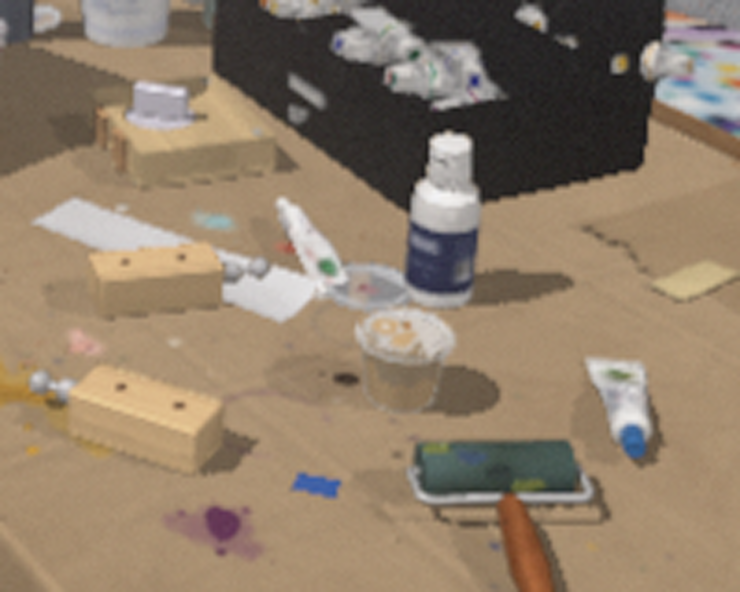

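```bash
cat > meas.py <<'E'
from h import *
def rect(P,c,r,zlo,zhi):
    m=(abs(P[...,2]-(zlo+zhi)/2)<(zhi-zlo)/2)&(np.hypot(P[...,0]-c[0],P[...,1]-c[1])<r)
    m8=cv2.morphologyEx(m.astype(np.uint8),cv2.MORPH_OPEN,np.ones((3,3)))
    n,l,s,ce=cv2.connectedComponentsWithStats(m8); k=1+np.argmax(s[1:,4]); 
    q=P[l==k]; R=cv2.minAreaRect((q[:,:2]*1000).astype(np.float32))
    return R,cv2.boxPoints(R),q[:,2].mean(),len(q),l==k
E
python3 - <<'E'
from meas import *
d=np.load("pics/top0.npy"); P=cloud("top",d)
for nm,c,r,zl,zh in (("board",(.66,-.065),.115,.02,.046),("foot",(.5,-.29),.07,.02,.046),("disc",(.655,-.06),.04,.05,.075)):
    R,b,z,n,m=rect(P,c,r,zl,zh); print(nm,R,b.round(1).tolist(),z,n)
# stud points
m=(np.hypot(P[...,0]-.58,P[...,1]+.3)<.04)&(P[...,2]>.012); print(P[m].round(3)[:60].tolist())
P2=cloud("scene",np.load("pics/scene0.npy"))
for nm,c,r,zl,zh in (("board",(.66,-.065),.115,.03,.042),("foot",(.5,-.29),.07,.03,.042),("bar",(.655,-.06),.04,.05,.075)):
    R,b,z,n,m=rect(P2,c,r,zl,zh); print("scene",nm,R,b.round(1).tolist(),z,n)
E
```

```text
board ((660.3157348632812, -55.29780578613281), (150.1644744873047, 138.01853942871094), 78.16463470458984) [[577.4000244140625, -114.5999984741211], [712.5, -142.89999389648438], [743.2999877929688, 4.0], [608.2000122070312, 32.29999923706055]] 0.03520519983919088 2082
foot ((500.56878662109375, -292.1462097167969), (47.30225372314453, 118.2957534790039), 72.18669891357422) [[437.0, -296.6000061035156], [549.5999755859375, -332.79998779296875], [564.0999755859375, -287.70001220703125], [451.5, -251.5]] 0.03447566890723737 577
disc ((645.3054809570312, -53.93240737915039), (13.615449905395508, 45.636688232421875), 38.625335693359375) [[625.7000122070312, -40.400001525878906], [654.2000122070312, -76.0], [664.9000244140625, -67.5], [636.4000244140625, -31.899999618530273]] 0.062165340051793624 78
[[0.618, -0.305, 0.018], [0.618, -0.308, 0.017], [0.618, -0.311, 0.018], [0.615, -0.315, 0.013], [0.615, -0.317, 0.015], [0.612, -0.323, 0.013], [0.597, -0.331, 0.015], [0.596, -0.334, 0.017], [0.594, -0.326, 0.013], [0.594, -0.329, 0.014], [0.594, -0.331, 0.015], [0.594, -0.335, 0.014], [0.5
[... 1285 characters left out ...]
77929688, -151.39999389648438], [742.7999877929688, 7.099999904632568], [606.2999877929688, 32.5]] 0.03440508907946658 613
scene foot ((491.2518310546875, -294.630859375), (49.97924041748047, 100.08257293701172), 73.40679931640625) [[436.20001220703125, -304.29998779296875], [532.0999755859375, -332.8999938964844], [546.2999877929688, -285.0], [450.3999938964844, -256.3999938964844]] 0.034454928462570825 286
scene bar ((643.8833618164062, -56.42632293701172), (19.546947479248047, 48.15006637573242), 41.262596130371094) [[620.7000122070312, -44.79999923706055], [652.4000244140625, -81.0], [667.0999755859375, -68.0999984741211], [635.4000244140625, -31.899999618530273]] 0.058288989897460515 59
```

```bash
cat > plan.py <<'E'
from h import *
from scipy.spatial.transform import Rotation as Ro
def now():
    s=sensors.read_state(); return s,Ro.from_rotvec(s["orientation"]).as_matrix()
def plan(pos,xdeg):
    """xdeg: wanted world heading of tool x axis"""
    s,R=now(); a=np.radians(xdeg)
    T=np.column_stack([[np.cos(a),np.sin(a),0],[0,0,-1],[-np.sin(a),np.cos(a),0]])  # x, y=down, z = x cross y
    T[:,2]=np.cross(T[:,0],T[:,1])
    rv=Ro.from_matrix(R.T@T).as_rotvec()
    d=np.asarray(pos)-s["tool_pos"]
    print("t",round(s["t"],2),"pos",(s["tool_pos"]*1000).round(2),"xhead",np.degrees(np.arctan2(R[1,0],R[0,0])).round(2),"tooly",R[:,1].round(3),"q",s["qpos"].round(3))
    print("turn rv (tool)",rv.round(4)," shift BEFORE turn",(R.T@d*1000).round(1)," AFTER turn",(T.T@d*1000).round(1))
    print("F",s["force"].round(2),"M",s["wrist_torque"].round(3),"w",round(s["width"]*1000,2))
E
python3 - <<'E'
from plan import *
plan((.6453,-.054,.25),-51.3)
plan((.6453,-.054,.25),128.7)
from meas import *
P=cloud("top",np.load("pics/top0.npy"))
print(rect(P,(.5,-.29),.07,.03,.046)[:2])
E
```

```text
t 0.1 pos [140.41 608.51 238.97] xhead -13.0 tooly [-0.    -0.001 -1.   ] q [ 1.325  0.424  1.631  0.     1.089 -0.019]
turn rv (tool) [1.400e-03 6.685e-01 4.000e-04]  shift BEFORE turn [ 641.   -10.3 -532. ]  AFTER turn [832.7 -11.  -20.2]
F [-0.65 -0.09 -0.11] M [ 0.029 -0.009  0.038] w 87.48
t 0.1 pos [140.41 608.51 238.97] xhead -13.0 tooly [-0.    -0.001 -1.   ] q [ 1.325  0.424  1.631  0.     1.089 -0.019]
turn rv (tool) [ 6.0000e-04 -2.4731e+00 -1.8000e-03]  shift BEFORE turn [ 641.   -10.3 -532. ]  AFTER turn [-832.7  -11.    20.2]
F [-0.65 -0.09 -0.11] M [ 0.029 -0.009  0.038] w 87.48
(((492.0428161621094, -289.16021728515625), (46.718135833740234, 99.92554473876953), 72.07353973388672), array([[ 437.3158 , -296.0069 ],
       [ 532.3902 , -326.7636 ],
       [ 546.76984, -282.31354],
       [ 451.69543, -251.55682]], dtype=float32))
```

servo_tool([
  {"dy":-40,"fingers":50},
  {"dx":40,"dz":-33,"dy":-20},
  {"dx":40,"dz":-33},
  {"dx":40,"dz":-33},
  {"dx":40,"dz":-33},
  {"dx":40,"dz":-33},
  {"dx":40,"dz":-33},
  {"dx":40,"dz":-33},
  {"dx":40,"dz":-33},
  {"dx":40,"dz":-33},
  {"dx":40,"dz":-33},
  {"dx":40,"dz":-33},
], force=40)

```text
invalid input
```

```bash
python3 -c "
from plan import *
plan((.6453,-.054,.15),-51.3)"
```

```text
t 0.1 pos [140.41 608.51 238.97] xhead -13.0 tooly [-0.    -0.001 -1.   ] q [ 1.325  0.424  1.631  0.     1.089 -0.019]
turn rv (tool) [1.400e-03 6.685e-01 4.000e-04]  shift BEFORE turn [ 641.    89.7 -531.8]  AFTER turn [832.7  89.  -20.2]
F [-0.65 -0.09 -0.11] M [ 0.029 -0.009  0.038] w 87.48
```

servo_tool([
  {"fingers":50,"dx":0,"dy":-40,"dz":0,"ax":0,"ay":0,"az":0},
], force=40)

```text
t: 0.22
tool_pos: [0.1399, 0.6068, 0.2764]
orientation: [-1.571, 0.179, -0.177]
force: [0.2, 0.7, 0.4]
width: 0.0812
```

servo_tool([
  {"fingers":50,"dx":40,"dy":-20,"dz":-33,"ax":0,"ay":0,"az":0},
  {"fingers":50,"dx":40,"dy":0,"dz":-33,"ax":0,"ay":0,"az":0},
  {"fingers":50,"dx":40,"dy":0,"dz":-33,"ax":0,"ay":0,"az":0},
  {"fingers":50,"dx":40,"dy":0,"dz":-33,"ax":0,"ay":0,"az":0},
  {"fingers":50,"dx":40,"dy":0,"dz":-33,"ax":0,"ay":0,"az":0},
  {"fingers":50,"dx":40,"dy":0,"dz":-33,"ax":0,"ay":0,"az":0},
  {"fingers":50,"dx":40,"dy":0,"dz":-33,"ax":0,"ay":0,"az":0},
  {"fingers":50,"dx":40,"dy":0,"dz":-33,"ax":0,"ay":0,"az":0},
  {"fingers":50,"dx":40,"dy":0,"dz":-33,"ax":0,"ay":0,"az":0},
  {"fingers":50,"dx":40,"dy":0,"dz":-33,"ax":0,"ay":0,"az":0},
  {"fingers":50,"dx":40,"dy":0,"dz":-33,"ax":0,"ay":0,"az":0},
  {"fingers":50,"dx":40,"dy":0,"dz":-33,"ax":0,"ay":0,"az":0},
])

```text
t: 1.72
tool_pos: [0.5198, 0.1136, 0.2995]
orientation: [-1.563, 0.178, -0.178]
force: [0.6, -0.6, -0.6]
width: 0.0499
```

```bash
python3 -c "
from plan import *
plan((.6453,-.054,.12),-51.3)"
```

```text
t 1.73 pos [519.83 113.64 299.46] xhead -13.0 tooly [-0. -0. -1.] q [ 0.193  0.218  1.776  0.     1.147 -1.151]
turn rv (tool) [ 2.000e-04  6.684e-01 -3.000e-04]  shift BEFORE turn [ 160.   179.4 -135.1]  AFTER turn [209.3 179.5  -6.9]
F [ 0.58 -0.63 -0.57] M [ 0.02  -0.011  0.055] w 49.88
```

servo_tool([
  {"fingers":44,"dx":40,"dy":20,"dz":-33.8,"ax":0,"ay":0,"az":0},
  {"fingers":44,"dx":40,"dy":20,"dz":-33.8,"ax":0,"ay":0,"az":0},
  {"fingers":44,"dx":40,"dy":20,"dz":-33.8,"ax":0,"ay":0,"az":0},
  {"fingers":44,"dx":40,"dy":20,"dz":-33.7,"ax":0,"ay":0,"az":0},
  {"fingers":44,"dx":0,"dy":30,"dz":0,"ax":0,"ay":0.167,"az":0},
  {"fingers":44,"dx":0,"dy":30,"dz":0,"ax":0,"ay":0.167,"az":0},
  {"fingers":44,"dx":0,"dy":20,"dz":0,"ax":0,"ay":0.167,"az":0},
  {"fingers":44,"dx":0,"dy":20,"dz":0,"ax":0,"ay":0.167,"az":0},
  {"fingers":44,"dx":0,"dy":0,"dz":0,"ax":0,"ay":0,"az":0},
])

```text
t: 2.85
tool_pos: [0.6432, -0.0523, 0.1177]
orientation: [-1.457, 0.701, -0.694]
force: [0.8, 0.2, -0.8]
width: 0.0443
```

```bash
python3 -c "
from plan import *
plan((.6453,-.054,.056),-51.3)
p,d=viewer.read_camera('scene'); cv2.imwrite('pics/s1.png',p); cv2.imwrite('pics/s1c.png',cv2.resize(p[150:310,180:380],None,fx=3.7,fy=3.7,interpolation=cv2.INTER_CUBIC))"
```

```text
t 2.85 pos [643.24 -52.29 117.73] xhead -51.18 tooly [-0.004  0.    -1.   ] q [-0.1    0.602  1.651 -0.     0.892 -0.777]
turn rv (tool) [ 0.0029  0.0021 -0.0028]  shift BEFORE turn [ 2.8 61.7  0.7]  AFTER turn [ 2.6 61.7  0.5]
F [ 0.84  0.2  -0.81] M [-0.032  0.056 -0.014] w 44.31
```

View pics/s1c.png

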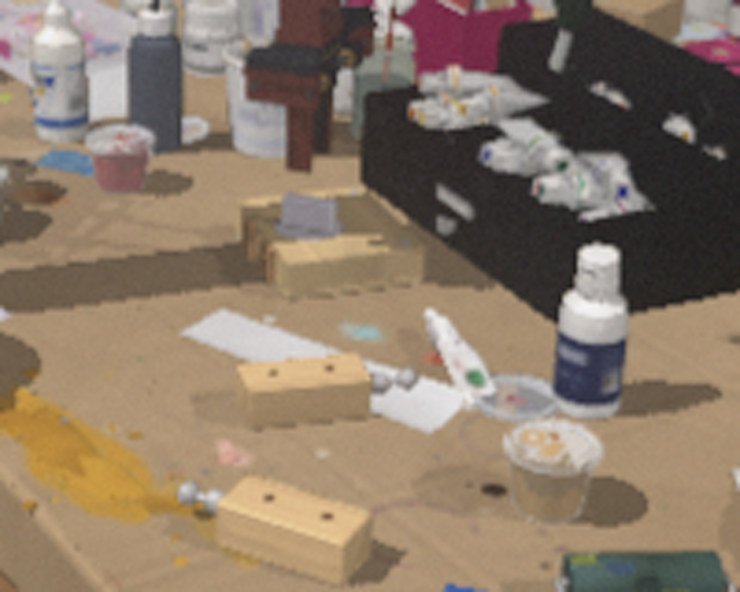

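servo_tool([
  {"fingers":44,"dx":1,"dy":31,"dz":0,"ax":0,"ay":0,"az":0},
  {"fingers":44,"dx":0,"dy":30,"dz":0,"ax":0,"ay":0,"az":0},
  {"fingers":30,"dx":0,"dy":0,"dz":0,"ax":0,"ay":0,"az":0},
], force=10)

```text
t: 3.28
tool_pos: [0.6442, -0.0531, 0.0577]
orientation: [-1.457, 0.699, -0.694]
force: [0.1, -0.3, 0.6]
width: 0.0376
```

```bash
python3 -c "
from plan import *
plan((.6453,-.054,.056),-51.3)"
```

```text
t 3.27 pos [644.23 -53.05  57.7 ] xhead -51.12 tooly [-0.003  0.    -1.   ] q [-0.101  0.689  1.664 -0.     0.791 -0.779]
turn rv (tool) [ 0.0021  0.0032 -0.0021]  shift BEFORE turn [1.4 1.7 0.2]  AFTER turn [1.4 1.7 0.2]
F [ 0.12 -0.28  0.62] M [-0.077 -0.019  0.012] w 37.55
```

servo_tool([
  {"fingers":10,"dx":0,"dy":0,"dz":0,"ax":0,"ay":0,"az":0},
  {"fingers":10,"dx":0,"dy":0,"dz":0,"ax":0,"ay":0,"az":0},
  {"fingers":10,"dx":0,"dy":0,"dz":0,"ax":0,"ay":0,"az":0},
  {"fingers":10,"dx":0,"dy":0,"dz":0,"ax":0,"ay":0,"az":0},
], force=10)

```text
t: 3.78
tool_pos: [0.6456, -0.0539, 0.0603]
orientation: [-1.456, 0.697, -0.699]
force: [-2.2, -2.7, 5.8]
width: 0.0139
```

```bash
python3 -c "
from plan import *
plan((.6453,-.054,.056),-51.3)"
```

```text
t 3.77 pos [645.55 -53.91  60.32] xhead -51.21 tooly [ 0.001 -0.001 -1.   ] q [-1.010e-01  6.850e-01  1.663e+00 -1.000e-03  7.920e-01 -7.770e-01]
turn rv (tool) [0.     0.0016 0.0014]  shift BEFORE turn [-0.1  4.3 -0.3]  AFTER turn [-0.1  4.3 -0.3]
F [-2.23 -2.68  5.84] M [-0.557  0.6    0.128] w 13.9
```

servo_tool([
  {"fingers":10,"dx":0,"dy":-2,"dz":0,"ax":0,"ay":0,"az":0},
  {"fingers":10,"dx":0,"dy":0,"dz":0,"ax":0,"ay":-0.05,"az":0},
  {"fingers":10,"dx":0,"dy":0,"dz":0,"ax":0,"ay":-0.1,"az":0},
  {"fingers":10,"dx":0,"dy":0,"dz":0,"ax":0,"ay":-0.1,"az":0},
  {"fingers":10,"dx":0,"dy":0,"dz":0,"ax":0,"ay":-0.1,"az":0},
], force=40)

```text
t: 4.4
tool_pos: [0.6458, -0.0536, 0.0604]
orientation: [-1.529, 0.424, -0.425]
force: [2.6, -1.5, -9.1]
width: 0.0138
```

```bash
python3 -c "
from plan import *
plan((.6453,-.054,.056),-11.8)"
```

```text
t 4.4 pos [645.77 -53.6   60.44] xhead -31.04 tooly [ 0.001 -0.    -1.   ] q [-0.101  0.685  1.663 -0.     0.792 -1.13 ]
turn rv (tool) [-1.000e-04 -3.358e-01  1.200e-03]  shift BEFORE turn [-0.2  4.4 -0.6]  AFTER turn [-0.4  4.4 -0.5]
F [ 2.64 -1.51 -9.06] M [-0.451 -0.503 -0.117] w 13.77
```

servo_tool([
  {"fingers":10,"dx":0,"dy":1,"dz":0,"ax":0,"ay":-0.1,"az":0},
  {"fingers":10,"dx":0,"dy":0,"dz":0,"ax":0,"ay":-0.1,"az":0},
  {"fingers":10,"dx":0,"dy":0,"dz":0,"ax":0,"ay":-0.06,"az":0},
  {"fingers":10,"dx":0,"dy":0,"dz":0,"ax":0,"ay":0,"az":0},
])

```text
t: 4.9
tool_pos: [0.6459, -0.0533, 0.0604]
orientation: [-1.559, 0.223, -0.225]
force: [-0.1, -2.0, 0.5]
width: 0.0135
```

```bash
python3 -c "
from plan import *
plan((.6453,-.054,.056),-11.8)"
```

```text
t 4.9 pos [645.92 -53.31  60.38] xhead -16.33 tooly [ 0.001 -0.    -1.   ] q [-0.101  0.685  1.663 -0.     0.792 -1.386]
turn rv (tool) [-0.0001 -0.0791  0.0014]  shift BEFORE turn [-0.4  4.4 -0.8]  AFTER turn [-0.5  4.4 -0.8]
F [-0.08 -1.98  0.46] M [-0.287 -0.085  0.145] w 13.55
```

servo_tool([
  {"fingers":10,"dx":0,"dy":0,"dz":0,"ax":0,"ay":-0.03,"az":0},
  {"fingers":10,"dx":0,"dy":0,"dz":0,"ax":0,"ay":-0.03,"az":0},
])

```text
t: 5.15
tool_pos: [0.646, -0.0533, 0.0604]
orientation: [-1.564, 0.174, -0.177]
force: [0.6, -0.7, 3.8]
width: 0.0139
```

```bash
python3 -c "
from plan import *
plan((.6453,-.054,.056),-11.8)"
```

```text
t 5.15 pos [645.97 -53.26  60.38] xhead -12.81 tooly [ 0.001 -0.    -1.   ] q [-0.101  0.685  1.663  0.     0.792 -1.448]
turn rv (tool) [-0.0002 -0.0176  0.0014]  shift BEFORE turn [-0.5  4.4 -0.9]  AFTER turn [-0.5  4.4 -0.9]
F [ 0.55 -0.74  3.75] M [-0.246 -0.108 -0.136] w 13.85
```

servo_tool([
  {"fingers":10,"dx":0,"dy":0,"dz":0,"ax":0,"ay":-0.03,"az":0},
])

```text
t: 5.28
tool_pos: [0.646, -0.0532, 0.0603]
orientation: [-1.565, 0.151, -0.153]
force: [0.6, -1.8, 4.9]
width: 0.014
```

```bash
python3 -c "
from plan import *
plan((.6453,-.054,.056),-11.8)"
```

```text
t 5.28 pos [645.98 -53.23  60.35] xhead -11.09 tooly [ 0.001  0.    -1.   ] q [-0.101  0.685  1.663  0.     0.792 -1.478]
turn rv (tool) [-0.0003  0.0125  0.0014]  shift BEFORE turn [-0.5  4.3 -0.9]  AFTER turn [-0.5  4.3 -0.9]
F [ 0.62 -1.8   4.92] M [-0.338 -0.141 -0.57 ] w 14.04
```

servo_tool([
  {"fingers":10,"dx":0,"dy":0,"dz":0,"ax":0,"ay":0.012,"az":0},
  {"fingers":10,"dx":0,"dy":0,"dz":0,"ax":0,"ay":0,"az":0},
], force=15)

```text
t: 5.52
tool_pos: [0.646, -0.0532, 0.0603]
orientation: [-1.565, 0.161, -0.163]
force: [1.1, 0.2, 4.7]
width: 0.014
```

```bash
python3 -c "
from plan import *
plan((.6453,-.054,.056),-11.8)"
```

```text
t 5.53 pos [646.   -53.24  60.32] xhead -11.81 tooly [ 0.001 -0.    -1.   ] q [-0.101  0.685  1.663 -0.     0.792 -1.465]
turn rv (tool) [-0.     -0.0002  0.0015]  shift BEFORE turn [-0.5  4.3 -0.9]  AFTER turn [-0.5  4.3 -0.9]
F [1.09 0.16 4.71] M [-0.185 -0.191  0.132] w 13.98
```

servo_tool([
  {"fingers":44,"dx":0,"dy":0,"dz":0,"ax":0,"ay":0,"az":0},
  {"fingers":44,"dx":0,"dy":0,"dz":0,"ax":0,"ay":0,"az":0},
  {"fingers":60,"dx":0,"dy":-50,"dz":0,"ax":0,"ay":0,"az":0},
  {"fingers":70,"dx":0,"dy":-60,"dz":0,"ax":0,"ay":0,"az":0},
])

```text
t: 6.02
tool_pos: [0.6438, -0.053, 0.1689]
orientation: [-1.565, 0.166, -0.159]
force: [0.9, 0.1, 0.3]
width: 0.0509
```

```bash
python3 -c "
from plan import *
plan((.492,-.289,.15),-17.9)"
```

```text
t 6.03 pos [643.85 -52.95 168.95] xhead -11.84 tooly [-0.005  0.001 -1.   ] q [-0.101  0.537  1.626  0.     0.984 -1.465]
turn rv (tool) [ 0.0006  0.1057 -0.0045]  shift BEFORE turn [-100.1   19.5 -262.2]  AFTER turn [ -71.9   18.9 -271.3]
F [0.88 0.13 0.26] M [ 0.054 -0.057 -0.038] w 50.86
```

servo_tool([
  {"fingers":80,"dx":0,"dy":0,"dz":0,"ax":0,"ay":0.105,"az":0},
  {"fingers":80,"dx":-12,"dy":0,"dz":-45,"ax":0,"ay":0,"az":0},
  {"fingers":80,"dx":-12,"dy":0,"dz":-45,"ax":0,"ay":0,"az":0},
  {"fingers":80,"dx":-12,"dy":0,"dz":-45,"ax":0,"ay":0,"az":0},
  {"fingers":80,"dx":-12,"dy":0,"dz":-45,"ax":0,"ay":0,"az":0},
  {"fingers":80,"dx":-12,"dy":0,"dz":-45,"ax":0,"ay":0,"az":0},
  {"fingers":80,"dx":-12,"dy":0,"dz":-46,"ax":0,"ay":0,"az":0},
  {"fingers":80,"dx":0,"dy":40,"dz":0,"ax":0,"ay":0,"az":0},
  {"fingers":80,"dx":0,"dy":0,"dz":0,"ax":0,"ay":0,"az":0},
])

```text
t: 7.15
tool_pos: [0.4913, -0.2882, 0.1273]
orientation: [-1.554, 0.25, -0.241]
force: [0.1, 0.3, 0.4]
width: 0.08
```

```bash
python3 -c "
from plan import *
plan((.492,-.289,.026),-17.9)
p,d=viewer.read_camera('top'); cv2.imwrite('pics/t2c.png',cv2.resize(p[120:280,200:400],None,fx=3.7,fy=3.7,interpolation=cv2.INTER_CUBIC));np.save('pics/t2.npy',d)
from meas import *
P=cloud('top',d)
R=rect(P,(.645,-.054),.04,.05,.075);print('bar',R[0],R[1].tolist(),R[3])
R=rect(P,(.66,-.065),.115,.03,.042);print('board',R[0],R[1].tolist(),R[3])
"
```

```text
t 7.15 pos [ 491.3  -288.2   127.28] xhead -17.92 tooly [-0.005  0.003 -1.   ] q [-0.551  0.498  1.822  0.     0.827 -1.809]
turn rv (tool) [-0.0016 -0.0004 -0.006 ]  shift BEFORE turn [  1.5 101.3  -0.7]  AFTER turn [  0.9 101.3  -0.6]
F [0.08 0.27 0.45] M [-0.007  0.004  0.008] w 80.03
bar ((643.5557861328125, -52.19379425048828), (14.044493675231934, 48.69395446777344), 77.17105102539062) [[618.2573852539062, -53.63471221923828], [665.7357788085938, -64.44677734375], [668.8541870117188, -50.75287628173828], [621.3757934570312, -39.94081115722656]] 83
board ((659.785888671875, -55.15472412109375), (150.2589874267578, 136.96786499023438), 78.00399017333984) [[577.1823120117188, -114.40960693359375], [711.1591186523438, -142.87750244140625], [742.3894653320312, 4.10015869140625], [608.4126586914062, 32.56805419921875]] 2043
```

View pics/t2c.png

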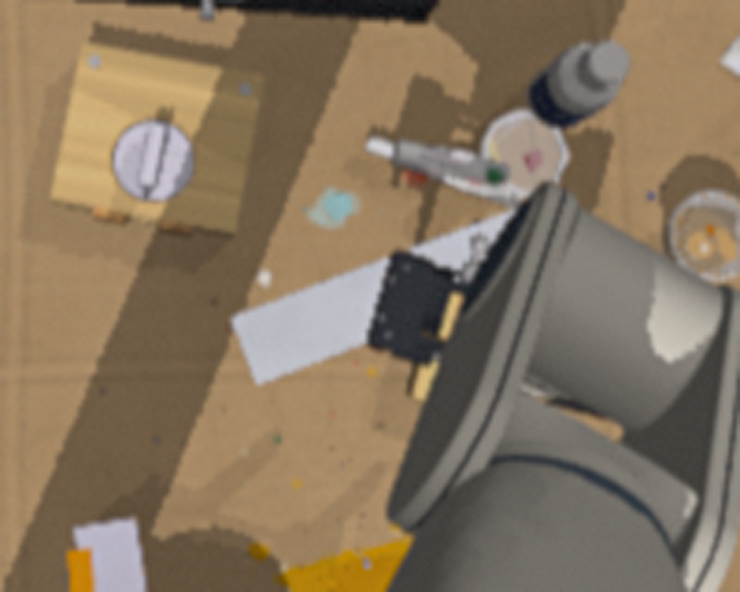

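servo_tool([
  {"fingers":80,"dx":0.5,"dy":50,"dz":-0.5,"ax":0,"ay":0,"az":0},
  {"fingers":80,"dx":0,"dy":49,"dz":0,"ax":0,"ay":0,"az":0},
  {"fingers":60,"dx":0,"dy":0,"dz":0,"ax":0,"ay":0,"az":0},
  {"fingers":40,"dx":0,"dy":0,"dz":0,"ax":0,"ay":0,"az":0},
  {"fingers":40,"dx":0,"dy":0,"dz":0,"ax":0,"ay":0,"az":0},
  {"fingers":40,"dx":0,"dy":0,"dz":0,"ax":0,"ay":0,"az":0},
], force=15)

```text
t: 7.95
tool_pos: [0.4952, -0.2904, 0.0327]
orientation: [-1.558, 0.242, -0.247]
force: [-1.2, 2.1, 9.0]
width: 0.0461
```

```bash
python3 -c "
from plan import *
plan((.492,-.289,.026),-17.9)"
```

```text
t 7.95 pos [ 495.16 -290.37   32.73] xhead -17.85 tooly [ 0.003 -0.002 -1.   ] q [-0.551  0.654  1.841 -0.     0.643 -1.81 ]
turn rv (tool) [0.0009 0.0008 0.0032]  shift BEFORE turn [-3.5  6.7  0.3]  AFTER turn [-3.4  6.7  0.3]
F [-1.19  2.06  9.01] M [0.127 0.019 0.069] w 46.08
```

servo_tool([
  {"fingers":40,"dx":0,"dy":0,"dz":0,"ax":0,"ay":0,"az":0},
], force=35)

```text
t: 8.07
tool_pos: [0.4952, -0.2904, 0.0327]
orientation: [-1.558, 0.242, -0.247]
force: [-1.0, 0.9, 9.5]
width: 0.0455
```

servo_tool([
  {"fingers":40,"dx":0,"dy":-4,"dz":0,"ax":0,"ay":0,"az":0},
  {"fingers":40,"dx":0,"dy":0,"dz":0,"ax":0,"ay":0,"az":0},
], force=35)

```text
t: 8.32
tool_pos: [0.4941, -0.2898, 0.0353]
orientation: [-1.557, 0.244, -0.245]
force: [0.4, 0.2, -1.8]
width: 0.0458
```

```bash
python3 -c "
from plan import *
plan((.4843,-.0203,.06),-11.8)"
```

```text
t 8.32 pos [ 494.11 -289.8    35.26] xhead -17.87 tooly [ 0.001 -0.    -1.   ] q [-0.551  0.65   1.842 -0.     0.65  -1.81 ]
turn rv (tool) [ 0.0002 -0.1059  0.0006]  shift BEFORE turn [-92.  -24.8 253.5]  AFTER turn [-64.7 -24.7 261.8]
F [ 0.39  0.25 -1.78] M [-0.01  -0.005  0.032] w 45.81
```

servo_tool([
  {"fingers":40,"dx":-46,"dy":-25,"dz":0,"ax":0,"ay":0,"az":0},
  {"fingers":40,"dx":-46,"dy":0,"dz":0,"ax":0,"ay":0,"az":0},
  {"fingers":40,"dx":0,"dy":0,"dz":50,"ax":0,"ay":0,"az":0},
  {"fingers":40,"dx":0,"dy":0,"dz":50,"ax":0,"ay":0,"az":0},
  {"fingers":40,"dx":0,"dy":0,"dz":50,"ax":0,"ay":0,"az":0},
  {"fingers":40,"dx":0,"dy":0,"dz":50,"ax":0,"ay":0,"az":0},
  {"fingers":40,"dx":0,"dy":0,"dz":53,"ax":0,"ay":0,"az":0},
  {"fingers":40,"dx":0,"dy":0,"dz":0,"ax":0,"ay":-0.106,"az":0},
  {"fingers":40,"dx":0,"dy":0,"dz":0,"ax":0,"ay":0,"az":0},
  {"fingers":40,"dx":0,"dy":0,"dz":0,"ax":0,"ay":0,"az":0},
])

```text
t: 9.57
tool_pos: [0.4838, -0.0211, 0.0596]
orientation: [-1.565, 0.164, -0.163]
force: [-0.1, -0.3, -1.6]
width: 0.0459
```

```bash
python3 -c "
from plan import *
plan((.4843,-.0203,.034),-11.8)
from meas import *
for n in ('top','scene'):
    p,d=viewer.read_camera(n); np.save(f'pics/{n}3.npy',d)
    a,b,c,e=(180,120,380,280) if n=='top' else (180,160,340,288)
    cv2.imwrite(f'pics/{n}3c.png',cv2.resize(p[b:e,a:c],None,fx=3.7,fy=3.7,interpolation=cv2.INTER_CUBIC))
"
```

```text
t 9.57 pos [483.76 -21.07  59.62] xhead -11.94 tooly [-0. -0. -1.] q [-0.068  0.525  2.034 -0.     0.583 -1.43 ]
turn rv (tool) [ 0.0001 -0.0025 -0.0003]  shift BEFORE turn [ 0.4 25.6  0.9]  AFTER turn [ 0.4 25.6  0.9]
F [-0.09 -0.28 -1.61] M [0.03  0.006 0.019] w 45.94
```

View pics/top3c.png

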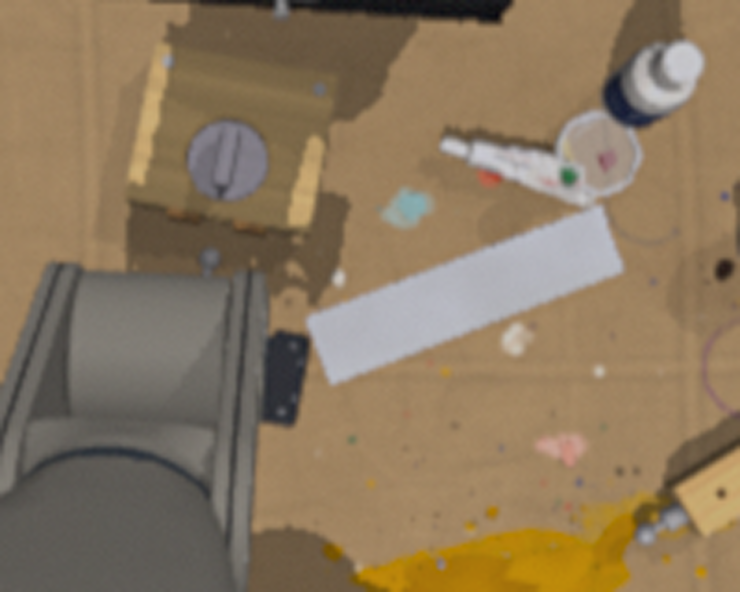

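View pics/scene3c.png

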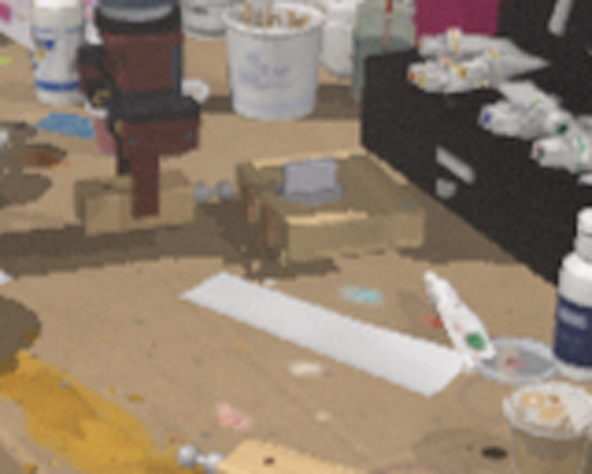

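```bash
python3 -c "
from h import *
a=ray('top',180+209/3.7-.36,120+258/3.7-.36,.046); b=ray('scene',180+223/3.7-.36,160+190/3.7-.36,.046); print(a,b)
h=np.radians(-11.8);ex=np.array([np.cos(h),np.sin(h)]);ey=np.array([-ex[1],ex[0]])
for X in (a[:2],b[:2],np.array([.48376,-.02107])):
    d=(X-np.array([.646,-.0532]))*1000; print(d@ex,d@ey)
"
```

```text
[ 0.56483148 -0.03714119  0.046     ] [ 0.56270266 -0.04155173  0.046     ]
-82.73717912601866 -0.8792009473008272
-83.9190753867502 -5.631870035315671
-165.38190329837252 -1.726430249899132
```

servo_tool([
  {"fingers":40,"dx":0,"dy":13,"dz":1.8,"ax":0,"ay":0,"az":0},
  {"fingers":40,"dx":0,"dy":12.8,"dz":0,"ax":0,"ay":0,"az":0},
  {"fingers":40,"dx":0,"dy":0,"dz":0,"ax":0,"ay":0,"az":0},
  {"fingers":40,"dx":15,"dy":0,"dz":0,"ax":0,"ay":0,"az":0},
  {"fingers":40,"dx":0,"dy":0,"dz":0,"ax":0,"ay":0,"az":0},
])

```text
t: 10.3
tool_pos: [0.5011, -0.0223, 0.034]
orientation: [-1.565, 0.16, -0.164]
force: [0.1, -0.2, -2.5]
width: 0.0459
```

```bash
cat >> plan.py <<'E'
def rel():
    s,R=now(); h=np.radians(-11.8);ex=np.array([np.cos(h),np.sin(h)]);ey=np.array([-ex[1],ex[0]])
    d=(s["tool_pos"][:2]-np.array([.646,-.0532]))*1000
    print("t",round(s["t"],2),"along",(d@ex).round(2),"head~",(d@ex+82.7).round(1),"lat",(d@ey).round(2),"z",(s["tool_pos"][2]*1000).round(2),"heading",np.degrees(np.arctan2(R[1,0],R[0,0])).round(2),"F along/lat/z",(s["force"][:2]@ex).round(2),(s["force"][:2]@ey).round(2),s["force"][2].round(2),"M",s["wrist_torque"].round(3),"w",round(s["width"]*1000,2))
E
python3 -c "
from plan import *
rel()"
```

```text
t 10.3 along -148.12 head~ -65.4 lat 0.64 z 33.98 heading -11.81 F along/lat/z 0.15 -0.18 -2.49 M [ 0.02   0.016 -0.025] w 45.88
```

Foot still carried freely (−2.5 N). Lateral 0.6 mm off; correct and advance in steps.

servo_tool([
  {"fingers":40,"dx":8,"dy":0,"dz":-0.6,"ax":0,"ay":0,"az":0},
  {"fingers":40,"dx":8,"dy":0,"dz":0,"ax":0,"ay":0,"az":0},
  {"fingers":40,"dx":4,"dy":0,"dz":0,"ax":0,"ay":0,"az":0},
])

```text
t: 10.68
tool_pos: [0.5194, -0.0268, 0.034]
orientation: [-1.565, 0.161, -0.162]
force: [-0.4, -0.9, -1.3]
width: 0.0456
```

```bash
python3 -c "
from plan import *
rel()"
```

```text
t 10.68 along -129.31 head~ -46.6 lat -0.01 z 34.03 heading -11.8 F along/lat/z -0.18 -0.98 -1.3 M [-0.001  0.029 -0.017] w 45.6
```

servo_tool([
  {"fingers":40,"dx":5,"dy":0,"dz":0,"ax":0,"ay":0,"az":0},
  {"fingers":40,"dx":4,"dy":0,"dz":0,"ax":0,"ay":0,"az":0},
])

```text
t: 10.92
tool_pos: [0.5276, -0.0285, 0.0339]
orientation: [-1.565, 0.162, -0.162]
force: [0.3, 1.3, -0.9]
width: 0.0455
```

```bash
python3 -c "
from plan import *
rel()"
```

```text
t 10.93 along -120.97 head~ -38.3 lat -0.06 z 33.87 heading -11.79 F along/lat/z 0.01 1.34 -0.9 M [ 0.009  0.012 -0.039] w 45.52
```

servo_tool([
  {"fingers":40,"dx":5,"dy":0,"dz":0,"ax":0,"ay":0,"az":0},
  {"fingers":40,"dx":5,"dy":0,"dz":0,"ax":0,"ay":0,"az":0},
])

```text
t: 11.18
tool_pos: [0.5374, -0.0306, 0.0339]
orientation: [-1.565, 0.162, -0.161]
force: [0.4, -0.0, -2.5]
width: 0.0456
```

```bash
python3 -c "
from plan import *
rel()"
```

```text
t 11.18 along -110.92 head~ -28.2 lat -0.06 z 33.87 heading -11.79 F along/lat/z 0.43 0.06 -2.48 M [ 0.02  -0.017 -0.001] w 45.61
```

servo_tool([
  {"fingers":40,"dx":4,"dy":0,"dz":0,"ax":0,"ay":0,"az":0},
  {"fingers":40,"dx":0,"dy":0,"dz":0,"ax":0,"ay":0,"az":0},
])

```text
t: 11.42
tool_pos: [0.5414, -0.0314, 0.0339]
orientation: [-1.565, 0.161, -0.162]
force: [-0.1, 0.3, -2.3]
width: 0.0456
```

```bash
python3 -c "
from plan import *
rel()"
```

```text
t 11.43 along -106.8 head~ -24.1 lat -0.06 z 33.9 heading -11.8 F along/lat/z -0.13 0.25 -2.34 M [-0.013 -0.024 -0.027] w 45.63
```

Collar is in freely. Continue in small steps to the cork.

servo_tool([
  {"fingers":40,"dx":3,"dy":0,"dz":0,"ax":0,"ay":0,"az":0},
  {"fingers":40,"dx":0,"dy":0,"dz":0,"ax":0,"ay":0,"az":0},
])

```text
t: 11.68
tool_pos: [0.5442, -0.032, 0.0339]
orientation: [-1.565, 0.161, -0.162]
force: [0.2, 0.6, -2.6]
width: 0.0455
```

```bash
python3 -c "
from plan import *
rel()"
```

```text
t 11.68 along -104.01 head~ -21.3 lat -0.04 z 33.9 heading -11.79 F along/lat/z 0.1 0.6 -2.65 M [-0.017  0.033  0.042] w 45.48
```

servo_tool([
  {"fingers":40,"dx":2,"dy":0,"dz":0,"ax":0,"ay":0,"az":0},
  {"fingers":40,"dx":0,"dy":0,"dz":0,"ax":0,"ay":0,"az":0},
])

```text
t: 11.92
tool_pos: [0.5461, -0.0324, 0.0339]
orientation: [-1.565, 0.161, -0.162]
force: [-0.5, -0.1, -2.2]
width: 0.0458
```

```bash
python3 -c "
from plan import *
rel()"
```

```text
t 11.93 along -102.01 head~ -19.3 lat -0.02 z 33.93 heading -11.79 F along/lat/z -0.51 -0.17 -2.17 M [ 0.015 -0.037  0.012] w 45.79
```

servo_tool([
  {"fingers":40,"dx":2,"dy":0,"dz":0,"ax":0,"ay":0,"az":0},
  {"fingers":40,"dx":0,"dy":0,"dz":0,"ax":0,"ay":0,"az":0},
])

```text
t: 12.18
tool_pos: [0.5471, -0.0326, 0.0337]
orientation: [-1.565, 0.163, -0.16]
force: [-2.8, 1.2, -0.7]
width: 0.0456
```

```bash
python3 -c "
from plan import *
rel()"
```

```text
t 12.18 along -101.01 head~ -18.3 lat -0.08 z 33.68 heading -11.79 F along/lat/z -3.03 0.59 -0.74 M [ 0.125  0.467 -0.042] w 45.57
```

servo_tool([
  {"fingers":40,"dx":1,"dy":1,"dz":0,"ax":0,"ay":0,"az":0},
  {"fingers":40,"dx":0,"dy":0.5,"dz":0,"ax":0,"ay":0,"az":0},
  {"fingers":40,"dx":0,"dy":0,"dz":0,"ax":0,"ay":0,"az":0},
])

```text
t: 12.55
tool_pos: [0.5471, -0.0327, 0.0321]
orientation: [-1.565, 0.164, -0.159]
force: [-6.7, 1.8, 1.8]
width: 0.0458
```

```bash
python3 -c "
from plan import *
rel()"
```

```text
t 12.55 along -100.99 head~ -18.3 lat -0.2 z 32.08 heading -11.8 F along/lat/z -6.9 0.39 1.8 M [ 0.232  0.852 -0.089] w 45.75
```

servo_tool([
  {"fingers":40,"dx":-2,"dy":0,"dz":0,"ax":0,"ay":0,"az":0},
  {"fingers":56,"dx":0,"dy":0,"dz":0,"ax":0,"ay":0,"az":0},
  {"fingers":56,"dx":0,"dy":0,"dz":0,"ax":0,"ay":0,"az":0},
  {"fingers":60,"dx":0,"dy":-30,"dz":0,"ax":0,"ay":0,"az":0},
  {"fingers":60,"dx":0,"dy":-50,"dz":0,"ax":0,"ay":0,"az":0},
  {"fingers":60,"dx":0,"dy":0,"dz":0,"ax":0,"ay":0,"az":0},
], force=15)

```text
t: 13.3
tool_pos: [0.55, -0.0328, 0.116]
orientation: [-1.565, 0.155, -0.168]
force: [-0.2, 0.6, -0.4]
width: 0.0603
```

```bash
python3 -c "
from plan import *
rel(); plan((.646,-.0532,.06),-11.6)
p,d=viewer.read_camera('scene'); np.save('pics/s4.npy',d)
cv2.imwrite('pics/s4c.png',cv2.resize(p[160:288,180:340],None,fx=3.7,fy=3.7,interpolation=cv2.INTER_CUBIC))
p,d=viewer.read_camera('top'); cv2.imwrite('pics/t4c.png',cv2.resize(p[120:280,180:380],None,fx=3.7,fy=3.7,interpolation=cv2.INTER_CUBIC))
"
```

```text
t 13.3 along -98.18 head~ -15.5 lat 0.32 z 115.96 heading -11.79 F along/lat/z -0.29 0.52 -0.44 M [ 0.026 -0.014 -0.006] w 60.28
t 13.3 pos [549.97 -32.81 115.96] xhead -11.79 tooly [ 0.008 -0.001 -1.   ] q [-0.081  0.49   1.878 -0.     0.767 -1.446]
turn rv (tool) [-0.0009 -0.0033  0.0078]  shift BEFORE turn [97.7 56.7 -0.4]  AFTER turn [98.2 56.  -0.7]
F [-0.18  0.57 -0.44] M [ 0.026 -0.014 -0.006] w 60.28
```

View pics/s4c.png

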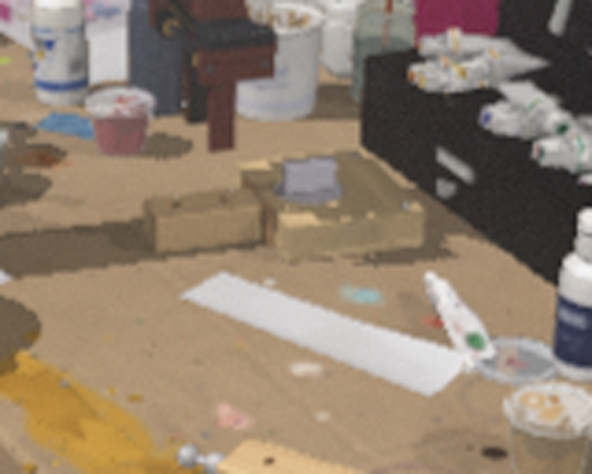

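View pics/t4c.png

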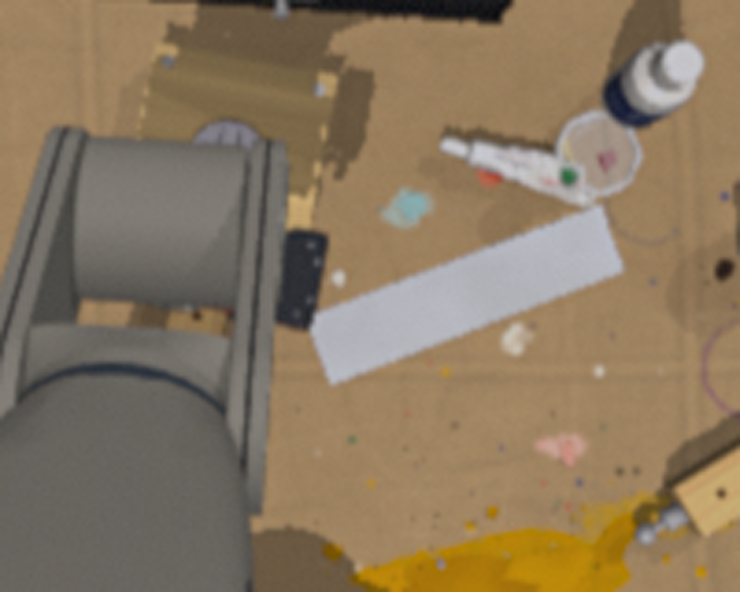

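servo_tool([
  {"fingers":44,"dx":48,"dy":0,"dz":0,"ax":0,"ay":0,"az":0.007},
  {"fingers":44,"dx":49,"dy":0,"dz":-0.5,"ax":0,"ay":0,"az":0},
  {"fingers":44,"dx":0,"dy":0,"dz":0,"ax":0,"ay":0,"az":0},
  {"fingers":44,"dx":0,"dy":0,"dz":0,"ax":0,"ay":0,"az":0},
])

```text
t: 13.9
tool_pos: [0.6399, -0.0527, 0.11]
orientation: [-1.564, 0.17, -0.153]
force: [-0.7, 0.4, 0.4]
width: 0.0439
```

```bash
python3 -c "
from plan import *
rel(); plan((.646,-.0532,.06),-11.6)"
```

```text
t 13.9 along -6.1 head~ 76.6 lat -0.72 z 110.05 heading -11.8 F along/lat/z -0.81 0.28 0.4 M [ 0.003 -0.018  0.028] w 43.94
t 13.9 pos [639.88 -52.66 110.05] xhead -11.8 tooly [-0.011  0.002 -1.   ] q [-1.010e-01  6.110e-01  1.657e+00  1.000e-03  8.840e-01 -1.466e+00]
turn rv (tool) [ 0.0004 -0.0034 -0.0109]  shift BEFORE turn [ 6.6 50.   0.7]  AFTER turn [ 6.1 50.   0.7]
F [-0.73  0.44  0.4 ] M [ 0.003 -0.018  0.028] w 43.94
```

servo_tool([
  {"fingers":44,"dx":5,"dy":24,"dz":0.5,"ax":0,"ay":0,"az":-0.01},
  {"fingers":44,"dx":0,"dy":24,"dz":0,"ax":0,"ay":0,"az":0},
  {"fingers":44,"dx":0,"dy":0,"dz":0,"ax":0,"ay":0,"az":0},
])

```text
t: 14.28
tool_pos: [0.6435, -0.0529, 0.0617]
orientation: [-1.565, 0.164, -0.159]
force: [-0.7, -0.6, 0.1]
width: 0.044
```

```bash
python3 -c "
from plan import *
rel(); plan((.646,-.0532,.06),-11.6)"
```

```text
t 14.28 along -2.54 head~ 80.2 lat -0.22 z 61.73 heading -11.78 F along/lat/z -0.53 -0.72 0.07 M [-0.012  0.028  0.037] w 44.04
t 14.28 pos [643.47 -52.9   61.73] xhead -11.78 tooly [-0.003 -0.    -1.   ] q [-0.1    0.682  1.666 -0.     0.797 -1.465]
turn rv (tool) [ 0.0006 -0.0031 -0.0029]  shift BEFORE turn [2.5 1.7 0.2]  AFTER turn [2.5 1.7 0.2]
F [-0.66 -0.6   0.07] M [-0.012  0.028  0.037] w 44.04
```

servo_tool([
  {"fingers":30,"dx":1,"dy":0,"dz":0.2,"ax":0,"ay":0,"az":0},
  {"fingers":10,"dx":0,"dy":0,"dz":0,"ax":0,"ay":0,"az":0},
  {"fingers":10,"dx":0,"dy":0,"dz":0,"ax":0,"ay":0,"az":0},
  {"fingers":10,"dx":0,"dy":0,"dz":0,"ax":0,"ay":0,"az":0},
  {"fingers":10,"dx":0,"dy":0,"dz":0,"ax":0,"ay":0,"az":0},
], force=10)

```text
t: 14.9
tool_pos: [0.648, -0.0537, 0.0647]
orientation: [-1.565, 0.159, -0.165]
force: [-1.4, -2.7, 6.2]
width: 0.0141
```

servo_tool([
  {"fingers":10,"dx":0,"dy":-1,"dz":0,"ax":0,"ay":0,"az":0},
  {"fingers":10,"dx":0,"dy":0,"dz":0,"ax":0,"ay":0,"az":0},
], force=40)

```text
t: 15.15
tool_pos: [0.6479, -0.0536, 0.0648]
orientation: [-1.565, 0.159, -0.164]
force: [3.1, -3.6, -1.7]
width: 0.0137
```

```bash
python3 -c "
from plan import *
rel(); plan((.646,-.0532,.06),-11.6)"
```

```text
t 15.15 along 1.99 head~ 84.7 lat -0.03 z 64.8 heading -11.79 F along/lat/z 3.81 -2.85 -1.66 M [-0.421 -0.368 -0.052] w 13.71
t 15.15 pos [647.95 -53.63  64.8 ] xhead -11.79 tooly [ 0.003 -0.001 -1.   ] q [-1.010e-01  6.800e-01  1.659e+00 -1.000e-03  7.990e-01 -1.465e+00]
turn rv (tool) [ 0.0002 -0.0034  0.0036]  shift BEFORE turn [-2.   4.8  0. ]  AFTER turn [-2.   4.8  0. ]
F [ 3.15 -3.57 -1.66] M [-0.421 -0.368 -0.052] w 13.71
```

servo_tool([
  {"fingers":10,"dx":0,"dy":0,"dz":0,"ax":0,"ay":0.05,"az":0},
  {"fingers":10,"dx":0,"dy":0,"dz":0,"ax":0,"ay":0.08,"az":0},
  {"fingers":10,"dx":0,"dy":0,"dz":0,"ax":0,"ay":0.08,"az":0},
  {"fingers":10,"dx":0,"dy":0,"dz":0,"ax":0,"ay":0.08,"az":0},
])

```text
t: 15.65
tool_pos: [0.6476, -0.0544, 0.0648]
orientation: [-1.537, 0.388, -0.393]
force: [0.7, -7.7, -1.9]
width: 0.0133
```

```bash
cat >> plan.py <<'E'
def cam():
    rel(); s,R=now(); print("CAM",round(np.radians(-11.5)-np.arctan2(R[1,0],R[0,0]),3),"pos",(s["tool_pos"]*1000).round(1))
E
python3 -c "
from plan import *
cam()"
```

```text
t 15.65 along 1.87 head~ 84.6 lat -0.86 z 64.8 heading -28.51 F along/lat/z 2.23 -7.42 -1.91 M [-1.37  -0.114  0.127] w 13.29
CAM 0.297 pos [647.6 -54.4  64.8]
```

servo_tool([
  {"fingers":10,"dx":0,"dy":0,"dz":0,"ax":0,"ay":0.05,"az":0},
  {"fingers":10,"dx":0,"dy":0,"dz":0,"ax":0,"ay":0.05,"az":0},
  {"fingers":10,"dx":0,"dy":0,"dz":0,"ax":0,"ay":0.05,"az":0},
])

```text
t: 16.02
tool_pos: [0.6474, -0.0548, 0.0648]
orientation: [-1.513, 0.504, -0.509]
force: [0.7, -8.3, -1.4]
width: 0.0138
```

```bash
python3 -c "
from plan import *
cam()"
```

```text
t 16.02 along 1.72 head~ 84.4 lat -1.28 z 64.79 heading -37.04 F along/lat/z 2.39 -7.99 -1.35 M [-1.58  -0.019  0.233] w 13.78
CAM 0.446 pos [647.4 -54.8  64.8]
```

servo_tool([
  {"fingers":10,"dx":1.5,"dy":0,"dz":-2,"ax":0,"ay":0.04,"az":0},
  {"fingers":10,"dx":0,"dy":0,"dz":0,"ax":0,"ay":0.04,"az":0},
  {"fingers":10,"dx":0,"dy":0,"dz":0,"ax":0,"ay":0.03,"az":0},
])

```text
t: 16.4
tool_pos: [0.6472, -0.0553, 0.0648]
orientation: [-1.488, 0.59, -0.593]
force: [-1.1, 1.6, 0.9]
width: 0.0136
```

```bash
python3 -c "
from plan import *
cam()"
```

```text
t 16.4 along 1.62 head~ 84.3 lat -1.85 z 64.8 heading -43.36 F along/lat/z -1.44 1.38 0.89 M [0.15  0.158 0.169] w 13.65
CAM 0.556 pos [647.2 -55.3  64.8]
```

servo_tool([
  {"fingers":10,"dx":0,"dy":0,"dz":0,"ax":0,"ay":0.04,"az":0},
])

```text
t: 16.52
tool_pos: [0.6471, -0.0554, 0.0648]
orientation: [-1.479, 0.622, -0.624]
force: [-1.2, 1.6, 0.0]
width: 0.0137
```

```bash
python3 -c "
from plan import *
cam()"
```

```text
t 16.52 along 1.56 head~ 84.3 lat -1.97 z 64.77 heading -45.66 F along/lat/z -1.46 1.29 0.05 M [0.038 0.215 0.107] w 13.74
CAM 0.596 pos [647.1 -55.4  64.8]
```

servo_tool([
  {"fingers":10,"dx":0,"dy":0,"dz":0,"ax":0,"ay":0.04,"az":0},
])

```text
t: 16.65
tool_pos: [0.647, -0.0555, 0.0648]
orientation: [-1.47, 0.653, -0.655]
force: [-1.9, 0.6, 0.4]
width: 0.0137
```

```bash
python3 -c "
from plan import *
cam()"
```

```text
t 16.65 along 1.5 head~ 84.2 lat -2.07 z 64.79 heading -47.96 F along/lat/z -1.98 0.21 0.35 M [-0.013  0.312  0.158] w 13.73
CAM 0.636 pos [647.  -55.5  64.8]
```

```bash
cat >> plan.py <<'E'
def camavg(n=5):
    cam(); L=[]
    for _ in range(n):
        viewer.read_camera('top'); s=sensors.read_state(); L.append(np.r_[s["wrist_torque"],s["force"]])
    L=np.array(L); print("AVG M",L.mean(0)[:3].round(3),"F",L.mean(0)[3:].round(2),"sd Mz",L[:,2].std().round(3))
E
python3 -c "
from plan import *
camavg()"
```

```text
t 16.65 along 1.5 head~ 84.2 lat -2.07 z 64.79 heading -47.96 F along/lat/z -1.98 0.21 0.35 M [-0.013  0.312  0.158] w 13.73
CAM 0.636 pos [647.  -55.5  64.8]
AVG M [ 0.172  0.383 -0.008] F [-2.28  1.64  0.23] sd Mz 0.047
```

servo_tool([
  {"fingers":10,"dx":0,"dy":0,"dz":-0.1,"ax":0,"ay":0.04,"az":0},
])

```text
t: 17.02
tool_pos: [0.647, -0.0556, 0.0648]
orientation: [-1.46, 0.683, -0.685]
force: [-3.0, 2.8, 0.5]
width: 0.0134
```

```bash
python3 -c "
from plan import *
camavg()"
```

```text
t 17.02 along 1.48 head~ 84.2 lat -2.18 z 64.8 heading -50.18 F along/lat/z -3.55 2.14 0.5 M [0.295 0.535 0.138] w 13.36
CAM 0.675 pos [647.  -55.6  64.8]
AVG M [0.347 0.652 0.022] F [-3.86  2.94  1.04] sd Mz 0.044
```

servo_tool([
  {"fingers":10,"dx":0,"dy":0,"dz":-0.1,"ax":0,"ay":0.04,"az":0},
])

```text
t: 17.4
tool_pos: [0.6469, -0.0557, 0.0648]
orientation: [-1.45, 0.713, -0.716]
force: [-4.5, 3.4, -0.2]
width: 0.0135
```

```bash
python3 -c "
from plan import *
camavg()"
```

```text
t 17.4 along 1.38 head~ 84.1 lat -2.3 z 64.79 heading -52.46 F along/lat/z -5.13 2.38 -0.23 M [0.378 0.769 0.183] w 13.55
CAM 0.715 pos [646.9 -55.7  64.8]
AVG M [0.401 0.727 0.043] F [-4.38  3.38  1.01] sd Mz 0.058
```

servo_tool([
  {"fingers":10,"dx":-1.6,"dy":0,"dz":-0.5,"ax":0,"ay":0.04,"az":0},
])

```text
t: 17.77
tool_pos: [0.6466, -0.0557, 0.0648]
orientation: [-1.439, 0.741, -0.748]
force: [1.0, -4.1, -4.4]
width: 0.0137
```

```bash
python3 -c "
from plan import *
cam()"
```

```text
t 17.77 along 1.09 head~ 83.8 lat -2.29 z 64.81 heading -54.73 F along/lat/z 1.81 -3.85 -4.4 M [-0.81  -0.182  0.169] w 13.74
CAM 0.754 pos [646.6 -55.7  64.8]
```

servo_tool([
  {"fingers":10,"dx":0,"dy":0,"dz":-0.1,"ax":0,"ay":0.04,"az":0},
])

```text
t: 17.9
tool_pos: [0.6465, -0.0558, 0.0648]
orientation: [-1.427, 0.773, -0.78]
force: [-0.3, -0.7, -2.9]
width: 0.0138
```

```bash
python3 -c "
from plan import *
cam()"
```

```text
t 17.9 along 1.06 head~ 83.8 lat -2.43 z 64.8 heading -57.05 F along/lat/z -0.11 -0.71 -2.85 M [-0.297  0.212  0.142] w 13.84
CAM 0.795 pos [646.5 -55.8  64.8]
```

servo_tool([
  {"fingers":10,"dx":0,"dy":0,"dz":-0.1,"ax":0,"ay":0.04,"az":0},
])

```text
t: 18.02
tool_pos: [0.6465, -0.0559, 0.0648]
orientation: [-1.415, 0.803, -0.81]
force: [-1.4, -1.3, -2.8]
width: 0.0135
```

```bash
python3 -c "
from plan import *
cam()"
```

```text
t 18.02 along 0.99 head~ 83.7 lat -2.53 z 64.8 heading -59.35 F along/lat/z -1.1 -1.55 -2.83 M [-0.336  0.246  0.2  ] w 13.48
CAM 0.835 pos [646.5 -55.9  64.8]
```

servo_tool([
  {"fingers":10,"dx":0,"dy":0,"dz":-0.1,"ax":0,"ay":0.04,"az":0},
])

```text
t: 18.15
tool_pos: [0.6463, -0.0559, 0.0648]
orientation: [-1.403, 0.834, -0.841]
force: [-0.9, -0.3, -2.5]
width: 0.0141
```

```bash
python3 -c "
from plan import *
cam()"
```

```text
t 18.15 along 0.9 head~ 83.6 lat -2.62 z 64.82 heading -61.64 F along/lat/z -0.86 -0.5 -2.5 M [-0.36   0.225  0.159] w 14.09
CAM 0.875 pos [646.3 -55.9  64.8]
```

servo_tool([
  {"fingers":10,"dx":0,"dy":0,"dz":-0.1,"ax":0,"ay":0.04,"az":0},
])

```text
t: 18.27
tool_pos: [0.6462, -0.056, 0.0648]
orientation: [-1.39, 0.864, -0.871]
force: [-1.3, -1.5, -3.7]
width: 0.0138
```

```bash
python3 -c "
from plan import *
camavg(3)"
```

```text
t 18.27 along 0.76 head~ 83.5 lat -2.7 z 64.81 heading -63.93 F along/lat/z -0.95 -1.69 -3.71 M [-0.307  0.259  0.179] w 13.77
CAM 0.915 pos [646.2 -56.   64.8]
AVG M [-0.575  0.16   0.08 ] F [-0.59 -2.78 -3.32] sd Mz 0.032
```

servo_tool([
  {"fingers":10,"dx":0,"dy":0,"dz":-0.1,"ax":0,"ay":0.04,"az":0},
])

```text
t: 18.55
tool_pos: [0.6461, -0.056, 0.0648]
orientation: [-1.377, 0.894, -0.901]
force: [0.5, -3.1, -4.4]
width: 0.0136
```

```bash
python3 -c "
from plan import *
camavg(3)"
```

```text
t 18.55 along 0.65 head~ 83.3 lat -2.75 z 64.81 heading -66.18 F along/lat/z 1.17 -2.96 -4.39 M [-0.707  0.111  0.265] w 13.62
CAM 0.954 pos [646.1 -56.   64.8]
AVG M [-0.907  0.021  0.118] F [ 0.83 -4.69 -4.68] sd Mz 0.087
```

servo_tool([
  {"fingers":10,"dx":1.2,"dy":0.5,"dz":-0.4,"ax":0,"ay":0.03,"az":0},
])

```text
t: 18.82
tool_pos: [0.646, -0.0563, 0.0648]
orientation: [-1.365, 0.919, -0.923]
force: [-1.6, 3.7, 2.4]
width: 0.0138
```

```bash
python3 -c "
from plan import *
cam()"
```

```text
t 18.82 along 0.62 head~ 83.3 lat -2.99 z 64.77 heading -67.98 F along/lat/z -2.28 3.27 2.41 M [0.424 0.464 0.265] w 13.76
CAM 0.986 pos [646.  -56.3  64.8]
```

servo_tool([
  {"fingers":10,"dx":0,"dy":0,"dz":-0.1,"ax":0,"ay":0.03,"az":0},
])

```text
t: 18.95
tool_pos: [0.6459, -0.0562, 0.0648]
orientation: [-1.354, 0.942, -0.947]
force: [-0.9, 1.2, 0.1]
width: 0.0135
```

```bash
python3 -c "
from plan import *
cam()"
```

```text
t 18.95 along 0.52 head~ 83.2 lat -3.0 z 64.81 heading -69.74 F along/lat/z -1.16 1.0 0.11 M [-0.026  0.307  0.291] w 13.53
CAM 1.016 pos [645.9 -56.2  64.8]
```

servo_tool([
  {"fingers":10,"dx":0,"dy":0,"dz":-0.05,"ax":0,"ay":0.02,"az":0},
])

```text
t: 19.08
tool_pos: [0.6458, -0.0563, 0.0648]
orientation: [-1.347, 0.957, -0.962]
force: [-1.0, 1.1, 1.0]
width: 0.0137
```

```bash
python3 -c "
from plan import *
camavg(4)"
```

```text
t 19.07 along 0.41 head~ 83.1 lat -3.08 z 64.78 heading -70.86 F along/lat/z -1.21 0.85 1.0 M [0.08  0.38  0.333] w 13.68
CAM 1.036 pos [645.8 -56.3  64.8]
AVG M [0.216 0.369 0.189] F [-1.54  2.11  1.93] sd Mz 0.017
```

servo_tool([
  {"fingers":10,"dx":0,"dy":0,"dz":-0.05,"ax":0,"ay":0.02,"az":0},
])

```text
t: 19.4
tool_pos: [0.6458, -0.0563, 0.0648]
orientation: [-1.34, 0.972, -0.977]
force: [-1.9, 3.7, 2.9]
width: 0.0136
```

```bash
python3 -c "
from plan import *
camavg(4)"
```

```text
t 19.4 along 0.43 head~ 83.1 lat -3.11 z 64.76 heading -71.99 F along/lat/z -2.62 3.21 2.85 M [0.423 0.436 0.34 ] w 13.6
CAM 1.056 pos [645.8 -56.3  64.8]
AVG M [0.512 0.496 0.286] F [-2.21  4.13  4.42] sd Mz 0.046
```

servo_tool([
  {"fingers":10,"dx":-0.6,"dy":-0.5,"dz":0,"ax":0,"ay":0.025,"az":0},
])

```text
t: 19.73
tool_pos: [0.6456, -0.0563, 0.0648]
orientation: [-1.331, 0.991, -0.996]
force: [0.2, -0.8, -3.6]
width: 0.0133
```

```bash
python3 -c "
from plan import *
camavg(3)
th=np.array([.675,.715,.754,.795,.835,.875,.915,.954,.986,1.016,1.036,1.056]);m=np.array([.138,.183,.169,.142,.2,.159,.179,.265,.265,.291,.333,.34])
from scipy.optimize import curve_fit
f=lambda x,b,t0,k:b+k*np.maximum(0,x-t0)
print(curve_fit(f,th,m,p0=[.16,.92,1.3])[0])"
```

```text
t 19.73 along 0.24 head~ 82.9 lat -3.14 z 64.78 heading -73.43 F along/lat/z 0.35 -0.74 -3.58 M [-0.124  0.048  0.409] w 13.29
CAM 1.081 pos [645.6 -56.3  64.8]
AVG M [0.069 0.152 0.282] F [ 0.21  1.38 -0.31] sd Mz 0.05
[0.16516667 0.88695498 1.06351436]
```

servo_tool([
  {"fingers":40,"dx":0,"dy":0,"dz":0,"ax":0,"ay":0,"az":0},
  {"fingers":40,"dx":0,"dy":0,"dz":0,"ax":0,"ay":0,"az":0},
  {"fingers":40,"dx":0,"dy":-10,"dz":0,"ax":0,"ay":0,"az":0},
  {"fingers":40,"dx":0,"dy":-40,"dz":0,"ax":0,"ay":0,"az":0},
  {"fingers":40,"dx":0,"dy":-50,"dz":0,"ax":0,"ay":0,"az":0},
  {"fingers":40,"dx":-50,"dy":-40,"dz":0,"ax":0,"ay":0,"az":0},
  {"fingers":40,"dx":-50,"dy":0,"dz":0,"ax":0,"ay":0,"az":0},
  {"fingers":40,"dx":-50,"dy":0,"dz":0,"ax":0,"ay":0,"az":0},
  {"fingers":40,"dx":-50,"dy":0,"dz":0,"ax":0,"ay":0,"az":0},
  {"fingers":40,"dx":0,"dy":0,"dz":0,"ax":0,"ay":0,"az":0},
])

```text
t: 21.12
tool_pos: [0.5874, 0.1373, 0.2046]
orientation: [-1.332, 0.987, -0.992]
force: [0.4, -0.9, 0.6]
width: 0.0396
```

```bash
python3 -c "
from plan import *
from meas import *
rel()
for n in ('top','scene'):
    p,d=viewer.read_camera(n); cv2.imwrite(f'pics/{n}5.png',p); P=cloud(n,d)
    a,b,c,e=(180,120,380,280) if n=='top' else (180,160,340,288)
    cv2.imwrite(f'pics/{n}5c.png',cv2.resize(p[b:e,a:c],None,fx=3.7,fy=3.7,interpolation=cv2.INTER_CUBIC))
    try:
        R=rect(P,(.645,-.054),.04,.05,.075); print(n,R[0],R[1].tolist())
        R=rect(P,(.53,-.03),.045,.03,.042); print(n,'foot',R[0])
    except Exception as ex: print(ex)
"
```

```text
t 21.12 along -96.33 head~ -13.6 lat 174.47 z 204.6 heading -73.16 F along/lat/z 0.62 -0.84 0.58 M [-0.096  0.057 -0.012] w 39.63
top ((643.9441528320312, -51.824737548828125), (13.954291343688965, 47.554290771484375), 16.842304229736328) [[630.3771362304688, -31.08904266357422], [644.1554565429688, -76.60353088378906], [657.5111694335938, -72.56043243408203], [643.7328491210938, -27.045944213867188]]
top foot ((534.3948974609375, -28.86538314819336), (45.71999740600586, 79.8941421508789), 79.17821502685547)
scene ((642.1331176757812, -58.391357421875), (22.22400665283203, 48.78179931640625), 24.743812561035156) [[621.8322143554688, -40.8908805847168], [642.2504272460938, -85.19395446777344], [662.4340209960938, -75.89183044433594], [642.0158081054688, -31.588760375976562]]
scene foot ((533.3016967773438, -33.58883285522461), (51.994102478027344, 79.96833038330078), 80.9000473022461)
```

View pics/top5.png

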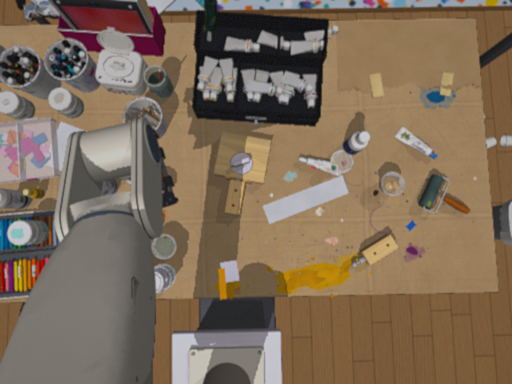

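View pics/scene5c.png

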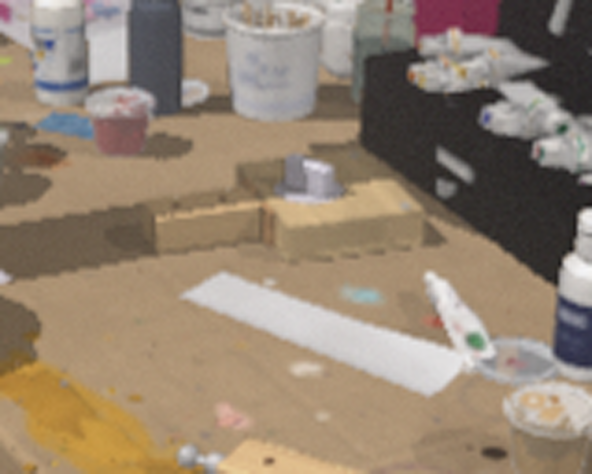

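```bash
python3 -c "
from h import *
s=sensors.read_state(); print(s['force'],s['t'])
print(bot.finish_job())"
```

```text
[-0.24426224 -0.69854133 -1.10039362] 21.225
the job is handed in; nothing more can be done
None
```

The foot is fitted to the board and the cam is tightened to roughly 15 N. I let go, backed the arm clear and handed the job in at 21.2 s.

- **Open stop:** I turned the cam back until the torque jumped to about 0.57 N m at the stop.
- **Insertion:** I took the foot farthest to the robot's left and slid the stud straight in. There was almost no resistance until it met the cork, with about 7 N of contact force when seated.
- **Tightening:** I turned the cam clockwise to about 1.08 rad. The turning torque rose from its friction level of about 0.16 N m to about 0.41 N m.
- **Pull estimate:** The last torque reading gives about 16.6 N of pull. A line fitted to the earlier readings gives about 13.8 N. I can't measure the pull directly.
- **Last checks:** After I let go, the top camera put the bar at −73.2°, where the gripper left it at −73.4°. The foot lies flat against the cork and in line with the board, within about 1°.
- **Bystanders:** The cups, tube, tub and bottles that are in view stand where they were. The arm hid part of the left side in the last top picture, but the scene view showed the red cup, tub and slate bottle upright. I did not measure their positions separately.
- **Disagreement:** The scene camera's positions for the bar and foot differed from the top camera's by 5–7 mm. I think this is because it also sees their side faces. I relied on the top camera and on what the arm felt.

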